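# Set the rotary table to the red mark and take the reading

### The job

Turn the dial of the rotary table with your fingertips, pushing on a side of its yellow finger notch, until the white index line points at the middle of the red target bar on the scale. With the dial at rest there, press the green button fully down to take the reading, let it come back up, and leave the setting as it is. Do not move the red bar, and do not lift, carry or shift the brass nozzle on the dial or the other loose parts.

Things in the scene. Friction and masses are not known exactly. Their poses are not given: they have to be found in the camera images.
- dial_center (a point): Turning axis of the bolted-down rotary table, at the height of the dial's flat top (42 mm above the bench). Round blue foot 254 mm across; white scale ring to radius 124 mm, its face 18 mm above the bench, black lines every 5 degrees; in it a dark steel dial 196 mm across that turns about the vertical
- dial (a joint): Angle of the dial in its foot, rad, counter-clockwise from above positive; no end stop in the range needed. Light friction holds it wherever it is left: about 2 N at the notch turns it, and it does not coast
- index_tip (a point): Outer end of the white index line: a radial line 5 mm wide on the dial's top, from radius 46 to 98 mm. This point is at radius 98 mm on the top face (42 mm above the bench)
- notch_floor (a point): On the yellow floor of the finger notch (26 mm above the bench, 16 mm below the dial's top), on its centre line, 74 mm from the axis, directly opposite the index line. Notch: 64 mm wide between upright parallel side walls, inner wall at radius 36 mm, open at the rim (radius 98 mm). Fingertips lowered into it push on a side wall to turn the dial either way
- target_tip (a point): Inner end of the red target bar, on its centre line and top, 102 mm from the axis, 24.5 mm above the bench. Bar: radial on the white scale, 22 mm long (radius 102 to 124 mm), 10 wide, 6 tall; x axis outward. Stiff, but can be knocked round the scale and must not be. At the start it is 0.8 to 2.2 rad counter-clockwise (from above) of the index line
- read_button_top (a point): Centre of the top of the green push button, 36 mm across, 64 mm above the bench when up, on a fixed yellow box 76 x 76 x 42 mm (a black collar 12 mm high and 52 mm across surrounds the button; its top is 10 mm below the button's). It is pressed straight down
- read_button (a joint): Travel of the green button, m: 0 up, 0.006 fully down; sprung, about 5 N holds it down
- nozzle_mid (a point): Centre of the stepped brass nozzle that stands loose on the middle of the dial: 44 mm across at the foot, 32 mm tall (top 74 mm above the bench). It turns with the dial and stays in the middle
- vblock_mid (a point): Centre of a loose wooden V-block, 100 x 36 x 50 mm, origin half-way up. Leave alone
- sleeve_mid (a point): Centre of a loose upright aluminium sleeve, 48 mm across, 50 mm tall. Leave alone
- starknob_mid (a point): Centre of a loose black six-lobed star knob with a steel stub on top, 54 mm across, 38 mm tall. Leave alone
Things that resemble listed ones, but are neither listed nor needed, are in the scene too. What is shaped like the part that bears sleeve_mid but pink is not meant.

How it is judged:
On the way, in this order (a step that is already met when the one before it is completed fails the run):
1. the dial rests with its index line at the red bar (y of index_tip in the frame of target_tip between -0.005 and 0.005 m and horizontal distance between index_tip and target_tip below 0.02 m and velocity of joint dial between -0.05 and 0.05 rad/s), for 0.3 s.
2. the green button is pressed down (value of joint read_button above 0.0045 m), for 0.05 s.
At the end, for the whole second after the job is handed in: index line's outer end within 5 mm sideways of the red bar's centre line, dial at rest; green button pressed at least 4.5 mm after that and up again; red bar within 6 mm, nozzle, V-block, sleeve and star knob within 12 mm of their starts and upright (0.2 rad) (all of step 1 and value of joint read_button below 0.002 m and distance of target_tip from where it was at the start of the episode below 0.006 m and horizontal distance between nozzle_mid and dial_center below 0.012 m and distance of each of nozzle_mid, vblock_mid, sleeve_mid, starknob_mid from where it was at the start of the episode below 0.012 m and angle between each of nozzle_mid, vblock_mid, sleeve_mid, starknob_mid's own z axis and vertical below 0.2 rad); the robot touches nothing.
It fails at once if the button is pressed while the index line is not at the red bar (value of joint read_button above 0.003 m and not (y of index_tip in the frame of target_tip between -0.005 and 0.005 m and horizontal distance between index_tip and target_tip below 0.02 m)).
It fails at once if the red target bar is knocked along the scale (distance of target_tip from where it was at the start of the episode above 0.006 m).
It fails at once if the nozzle or another loose part is lifted, carried, shifted or tipped (not (distance of each of nozzle_mid, vblock_mid, sleeve_mid, starknob_mid from where it was at the start of the episode below 0.012 m and angle between each of nozzle_mid, vblock_mid, sleeve_mid, starknob_mid's own z axis and vertical below 0.2 rad)).
It also fails if it takes over 51 s, if anything falls off the work surface, if the arm or the gripper's body presses on something with over 40 N, if the wrist force passes 120 N, or if a joint passes its speed limit or range.

### The arm

A 6-joint arm with a two-finger parallel gripper is mounted at the origin on the work surface. World frame = base frame: x ahead of the robot, y to its left, z up, the work surface at z = 0. Lengths are in m, angles in rad, forces in N, time in s.
With the tool pointing down it reaches from about 0.4 to 0.825 m from the base axis. Payload 7 kg.
Tool frame: the origin (TCP) lies at the centre of the arm's flange, where the gripper is bolted on; the fingertips stand 178 mm ahead of it and the grasp point (between the pads) lies 159 mm ahead of it; z points along the fingers, y is the direction in which the jaws open and shut (so a half turn about z gives the same grasp; the last joint's range is limited). The gripper opens to 88 mm and grips with 3 to 60 N. Pads are 19 mm wide; open, the fingers measure 130 mm over their backs; the gripper's body (78 mm by 193 mm) begins 47 mm behind the grasp point.
Start: joints at [1.613, 0.359, 0.012, 0, -1.224, -0.288], TCP at [0.164, 0.655, 0.405] pointing down, gripper open.
Joint ranges: [-3.07, 3.07], [-1.43, 2.12], [-1.02, 1.25], [-3.03, 1.67], [-3.05, -0], [-3.03, 3.03]. Speed limits (rad/s): [2.39, 2.39, 3.01, 3.14, 3.14, 3.14].

### API

Orientations are given as [roll, pitch, yaw] about the fixed x, y, z axes, in that order (R = Rz(yaw) Ry(pitch) Rx(roll)).
In Python, from station import * gives the robot as it stands.
- The arm moves only by the tool send_rows, never from a script. Its argument "motion" is a list of rows, each an object with "offset": the shift along the tool's x, y, z in cm, a list of three; "turn": the turn about the tool's z in degrees. In form: [{"offset": [x, y, z], "turn": turn}, ...]. A call has 1 to 8 rows; each row is the pose to reach, as a shift and turn from the pose commanded when the call began, along the tool's axes at that moment; what a row does not reach only later rows make up. A row lasts 1/10 s, in which the tool goes at most 50 mm and 8.59 degrees, less where a joint would pass 70% of its speed; a pose out of reach is approached as far as the arm can. A call with a gripper value outside its range is refused whole. "hand" is the opening, from -1 (shut) to 1 (fully open), set as the call begins (left out, the last holds). The fingers move at their own pace and stop on an object; "squeeze" is the grip in N (left out, the last holds). Time passes only in rows, so rows that repeat a pose let the fingers close. It gives the time, the measured TCP pose, the force and the opening at its end, in the units of the state.
- get_state(): the state, without advancing time (a new reading comes with each control period).
- grab_frame(name): name is "scene" or "side" or "wrist"; returns a dict with "frame" (480x640x3 uint8, blue, green, red), "range_z" (480x640 float32, m along the optical axis (not along the pixel's ray), 0 where there is no reading), "vertical_fov" (degrees; the focal length in pixels is half the picture's height over the tangent of half this angle, whatever the lens; pixels are square), "cx", "cy" (the principal point, pixels), "k1" (the pictures are not rectified: a ray, as slopes to the right and down, at radius r is drawn at 1 + k1 r^2 times it, then the intrinsics apply), "cam_to_world" (4x4, takes a point from camera to world coordinates). Camera axes: x right, y up, looking along -z (the intrinsics and any distortion apply to the point x, -y, -z); pixel columns grow to the right and rows downward; lengths in m; the calibration is good to about 2 mm. A picture is of the moment at which its call begins.
- job_done(): hands the job in, once; it reports no verdict.
The state is a dict: "t": time; "q": joint angles; "qd": joint speeds; "joint_efforts": joint torques, N m; "eef_pos": TCP position; "ee_rot": TCP orientation; "force": force on the tool from outside, world axes, zero at the start; "moment": the same for the moment, N m; "width": finger opening in m.
Only numpy, scipy, OpenCV 4.12 (cv2) and the standard library are available. Lean on these libraries where they do the work, as an engineer would, in place of code of your own. Each camera call takes 0.05 s, during which the arm holds its last target. There are 200 camera calls.

## Working session

There is one attempt and no reset: what is moved stays moved. The work goes in short steps, Python scripts to look and compute and a tool call to move; the robot and the scene stay as the last step left them, time stands still between calls to the robot, and variables do not carry over. Pictures are saved under pics/ and viewed, about 8 in all and at most 12, crops included, and the job is handed in when it is done.

Besides the shell and the picture viewer there is one more tool, called after "Emit:" by a JSON object that holds its "method" and its "body", one argument or row to a line. send_rows: Moves the arm, as the interface text tells. Its arguments: {"type":"object","properties":{"motion":{"type":"array"},"hand":{"type":"number"},"squeeze":{"type":"number"}},"required":["motion"]}

```bash
mkdir -p pics; cat > h.py <<'E'
from station import *
import numpy as np, cv2
def K(f):
    F=240/np.tan(np.radians(f["vertical_fov"])/2)
    return np.array([[F,0,f["cx"]],[0,F,f["cy"]],[0,0,1.]]),np.array([f["k1"],0,0,0,0.])
def ray(f,uv):
    k,d=K(f); p=cv2.undistortPoints(np.array(uv,float).reshape(-1,1,2),k,d)[:,0]
    M=np.array(f["cam_to_world"]); v=np.c_[p[:,0],-p[:,1],-np.ones(len(p))]@M[:3,:3].T
    return M[:3,3],v
def onz(f,uv,z):
    o,v=ray(f,uv); z=np.asarray(z,float)
    return o+v*((z-o[2])/v[:,2])[:,None]
def cloud(f):
    vv,uu=np.mgrid[0:480,0:640]
    o,v=ray(f,np.c_[uu.ravel(),vv.ravel()])
    return (o+v*f["range_z"].reshape(-1,1)).reshape(480,640,3)
def save(f,n): cv2.imwrite("pics/"+n+".png",f["frame"])
E
python3 - <<'E'
from h import *
s=get_state();print(s)
ims=[]
for n in("scene","side","wrist"):
    f=grab_frame(n);save(f,n+"0");np.save("pics/"+n+"0.npy",f,allow_pickle=True);print(n,f["k1"],np.round(f["cam_to_world"],2).tolist())
    ims.append(f["frame"])
cv2.imwrite("pics/w.png",np.vstack([np.hstack([cv2.resize(ims[1],(400,300)),cv2.resize(ims[2],(400,300))])]))
E
```

```text
{'t': 0.0, 'q': array([ 1.61307823e+00,  3.59361501e-01,  1.10645433e-02, -3.39031863e-04,
       -1.22409145e+00, -2.88099909e-01]), 'qd': array([ 0.00217912, -0.00031991,  0.00124844, -0.00079516, -0.00073582,
       -0.00122617]), 'joint_efforts': array([-2.25912394e-03, -5.82713306e+01,  2.93063807e+01,  6.99730530e+00,
        7.10398905e-03, -1.50167266e-04]), 'eef_pos': array([0.164217  , 0.65451772, 0.40374334]), 'ee_rot': array([ 3.13997563e+00, -1.46822647e-04, -2.45933346e-01]), 'force': array([-0.77459916,  0.02814031, -0.46386604]), 'moment': array([ 0.01072845, -0.04449687, -0.0038211 ]), 'width': 0.08783116589560507}
scene -0.09313294174017028 [[0.56, -0.58, 0.59, 1.09], [0.83, 0.4, -0.39, -0.32], [-0.01, 0.71, 0.71, 0.64], [0.0, 0.0, 0.0, 1.0]]
side -0.05257795326015405 [[1.0, 0.07, -0.05, 0.53], [-0.09, 0.68, -0.73, -0.82], [-0.02, 0.73, 0.69, 0.82], [0.0, 0.0, 0.0, 1.0]]
wrist -0.02308176461669149 [[-0.24, 0.94, 0.24, 0.23], [-0.97, -0.24, -0.06, 0.64], [0.0, -0.24, 0.97, 0.38], [0.0, 0.0, 0.0, 1.0]]
```

View pics/scene0.png

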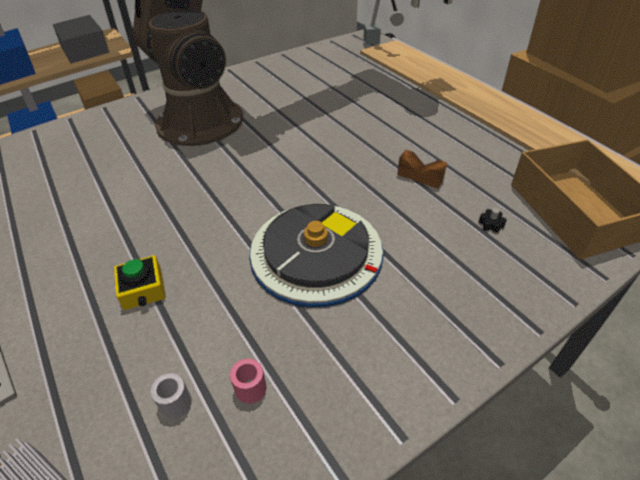

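View pics/w.png

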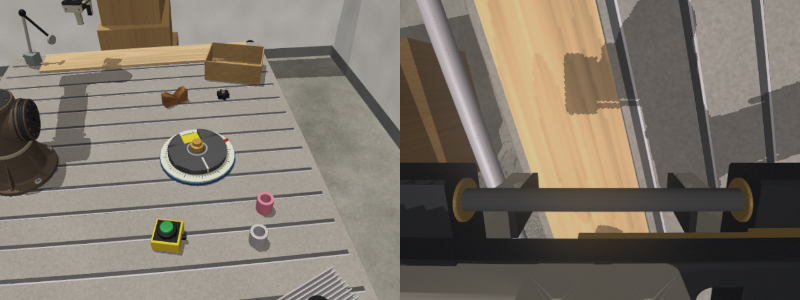

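The scene view shows the dial at about (316,245), with the yellow notch at (342,224), the white line at (289,264), the red bar at (371,268) and the green button at (133,269). The side view agrees with this.

```bash
cat >> h.py <<'E'
from scipy.optimize import least_squares
def masks(im):
    h=cv2.cvtColor(im,cv2.COLOR_BGR2HSV).astype(int);H,S,V=h[...,0],h[...,1],h[...,2]
    return dict(red=((H<6)|(H>174))&(S>190)&(V>90),yel=(H>24)&(H<33)&(S>180)&(V>90),grn=(H>45)&(H<85)&(S>120)&(V>60),
      wht=(S<60)&(V>150),gry=(S<40)&(V>120))
def blob(m,n=0):
    k,l,st,c=cv2.connectedComponentsWithStats(m.astype(np.uint8))
    o=[i for i in np.argsort(-st[:,4]) if i>0]; return l==o[n],c[o[n]],st[o[n],4]
def circ(P,r):
    g=least_squares(lambda c:np.hypot(P[:,0]-c[0],P[:,1]-c[1])-r,P[:,:2].mean(0),loss='soft_l1',f_scale=.002);return g.x
def pix(m):
    v,u=np.nonzero(m); return np.c_[u,v]
def dial(f,c0=None,verb=True):
    """centre from outer edge of white ring, index dir, red dir"""
    M=masks(f["frame"]); C=cloud(f)
    out={}
    if c0 is None:
        # centre: outline of dial top + bench-level filtering by cloud
        top=(abs(C[...,2]-.042)<.006)
        b,_,_=blob(cv2.morphologyEx(top.astype(np.uint8),cv2.MORPH_OPEN,np.ones((3,3))))
        h=cv2.convexHull(pix(b)).reshape(-1,2).astype(float)
        P=onz(f,h,.042); c0=circ(P,.098); out['resid']=np.std(np.hypot(*(P[:,:2]-c0).T))
    out['c']=c0
    R=np.hypot(C[...,0]-c0[0],C[...,1]-c0[1])
    w=M['wht']&(R<.095)&(R>.05)
    if w.sum()>5:
        b,_,n=blob(w); P=onz(f,pix(b),.042)[:,:2]-c0; d=P.mean(0); out['idx']=np.arctan2(d[1],d[0]),n
        vv=np.linalg.svd(P-d)[2][0]; vv*=np.sign(vv@d); out['idxline']=np.arctan2(vv[1],vv[0])
    y=M['yel']&(R<.1)
    if y.sum()>5:
        b,_,n=blob(y); P=onz(f,pix(b),.026)[:,:2]-c0; d=P.mean(0); out['notch']=np.arctan2(d[1],d[0]),n
    r=M['red']&(R<.14)
    if r.sum()>3:
        b,_,n=blob(r); P=onz(f,pix(b),.0235)[:,:2]-c0; d=P.mean(0); out['red']=np.arctan2(d[1],d[0]),np.hypot(*d),n
    return out
E
python3 - <<'E'
from h import *
for n in("scene","side"):
    f=np.load(f"pics/{n}0.npy",allow_pickle=True).item()
    print(n,dial(f))
    M=masks(f["frame"]);C=cloud(f)
    b,c,a=blob(M['grn']&(abs(C[...,2]-.064)<.03)); P=onz(f,pix(b),.064);print('grn',P.mean(0),a,np.ptp(P,axis=0),np.median(C[b],axis=0))
    for z in(.02,.1):
        pass
    obj=(C[...,2]>.012)&(C[...,2]<.1)&(f["range_z"]>0)&(C[...,0]>.25)&(C[...,0]<1.1)&(abs(C[...,1])<.6)
    k,l,st,cc=cv2.connectedComponentsWithStats(obj.astype(np.uint8))
    for i in range(1,k):
        if st[i,4]>60: print(np.round(np.r_[cc[i],np.median(C[l==i],axis=0),C[l==i][:,:2].min(0),C[l==i][:,:2].max(0)],3))
E
```

```text
scene {'resid': np.float64(0.001196723798754141), 'c': array([ 0.58823412, -0.00995756]), 'idx': (np.float64(-1.3401058274601594), np.int32(60)), 'idxline': np.float64(-1.3064033750066235), 'notch': (np.float64(1.9209649667105537), np.int32(435)), 'red': (np.float64(0.4675470547715252), np.float64(0.11281144984662544), np.int32(38))}
grn [ 0.48466878 -0.314785    0.064     ] 271 [0.03757128 0.03566737 0.        ] [ 0.48470618 -0.31522677  0.06441839]
[5.75970e+02 2.01526e+02 8.27000e-01 4.51000e-01 5.40000e-02 6.59000e-01
 3.96000e-01 9.33000e-01 6.00000e-01]
[4.21300e+02 1.67345e+02 5.27000e-01 3.09000e-01 3.50000e-02 4.72000e-01
 2.77000e-01 5.78000e-01 3.57000e-01]
[ 3.15832e+02  2.53319e+02  6.14000e-01 -2.70000e-02  4.10000e-02
  4.63000e-01 -1.34000e-01  7.13000e-01  1.17000e-01]
[4.92978e+02 2.17778e+02 7.25000e-01 3.25000e-01 2.00000e-02 6.97000e-01
 3.03000e-01 7.47000e-01 3.56000e-01]
[ 1.38036e+02  2.81173e+02  5.02000e-01 -3.16000e-01  4.30000e-02
  4.37000e-01 -3.59000e-01  5.33000e-01 -2.70000e-01]
[ 4.43800e+00  3.80844e+02  5.47000e-01 -5.63000e-01  1.30000e-02
  4.85
[... 1085 characters left out ...]
02 1.48737e+02 7.20000e-01 3.25000e-01 2.00000e-02 6.97000e-01
 3.02000e-01 7.46000e-01 3.54000e-01]
[ 3.15787e+02  2.49867e+02  5.84000e-01 -4.00000e-02  4.10000e-02
  4.62000e-01 -1.37000e-01  7.12000e-01  1.16000e-01]
[ 4.23308e+02  3.23396e+02  7.58000e-01 -2.49000e-01  4.20000e-02
  7.35000e-01 -2.65000e-01  7.84000e-01 -2.16000e-01]
[ 2.68485e+02  3.75382e+02  4.83000e-01 -3.29000e-01  4.30000e-02
  4.36000e-01 -3.59000e-01  5.30000e-01 -2.69000e-01]
[ 4.13109e+02  3.76332e+02  7.17000e-01 -3.51000e-01  4.30000e-02
  6.94000e-01 -3.69000e-01  7.42000e-01 -3.21000e-01]
[ 5.14903e+02  4.61973e+02  8.32000e-01 -5.15000e-01  6.20000e-02
  7.16000e-01 -5.47000e-01  8.99000e-01 -4.66000e-01]
```

```bash
cat >> h.py <<'E'
from scipy.spatial.transform import Rotation as Ro
def rel(p,yaw):
    s=get_state(); R=Ro.from_euler('xyz',s['ee_rot']).as_matrix()
    dy=(yaw-s['ee_rot'][2]+np.pi)%(2*np.pi)-np.pi
    print('offset cm',np.round(R.T@(np.array(p)-s['eef_pos'])*100,2),'turn',round(-np.degrees(dy),1),'t',s['t'],'F',np.round(s['force'],1))
CEN=np.array([.5875,-.0105])
E
python3 -c "
from h import *
rel([.568,.061,.30],-1.31)"
```

```text
offset cm [53.61 47.73 10.46] turn 61.0 t 0.15 F [-0.2 -0.4 -0.5]
```

Emit:
{"method": "send_rows", "body": {
  "motion": [
    {"offset": [3.5,3.2,0.5],"turn": 4},
    {"offset": [7,6.3,1],"turn": 8},
    {"offset": [10.5,9.5,1.5],"turn": 12},
    {"offset": [14,12.6,2],"turn": 16},
    {"offset": [17.5,15.7,3],"turn": 20},
    {"offset": [21,18.8,4],"turn": 24},
    {"offset": [24.5,21.9,5],"turn": 28},
    {"offset": [27,24,5.5],"turn": 31}
  ],
  "hand": -1,
  "squeeze": 20
}}

```text
t: 0.95
eef_pos: [0.3684, 0.3535, 0.3489]
ee_rot: [3.14, -0.0, -0.791]
force: [1.1, 0.4, -0.4]
width: 0.0292
```

```bash
python3 -c "
from h import *
print(get_state()['q'],get_state()['ee_rot'])
rel([.568,.061,.30],-1.31)"
```

```text
[ 1.14972595e+00  1.34378643e-01 -4.25244423e-01 -4.00888286e-04
 -1.01240769e+00 -3.69300906e-01] [ 3.14031878e+00 -1.28767981e-04 -7.90583808e-01]
offset cm [34.83  6.38  4.9 ] turn 29.8 t 0.95 F [ 1.1  0.4 -0.4]
```

Emit:
{"method": "send_rows", "body": {
  "motion": [
    {"offset": [4.5,0.8,0.6],"turn": 4},
    {"offset": [9,1.6,1.2],"turn": 8},
    {"offset": [13.5,2.4,1.8],"turn": 12},
    {"offset": [18,3.2,2.4],"turn": 16},
    {"offset": [22.5,4.1,3.1],"turn": 20},
    {"offset": [27,4.9,3.7],"turn": 24},
    {"offset": [31.5,5.8,4.3],"turn": 28},
    {"offset": [34.8,6.4,4.9],"turn": 30}
  ]
}}

```text
t: 1.75
eef_pos: [0.5691, 0.0622, 0.3002]
ee_rot: [3.141, -0.0, -1.314]
force: [-1.0, 1.5, -0.3]
width: 0.0002
```

```bash
python3 -c "
from h import *
f=grab_frame('wrist');save(f,'w1')
g=grab_frame('scene');save(g,'s1')
cv2.imwrite('pics/v1.png',np.hstack([cv2.resize(f['frame'],(400,300)),cv2.resize(g['frame'],(400,300))]))
try: print(dial(f,CEN))
except Exception as e: print(e)
rel([.568,.061,.30],-1.31)"
```

```text
{'c': array([ 0.5875, -0.0105]), 'idx': (np.float64(1.1405165979984502), np.int32(566)), 'idxline': np.float64(0.27090330601181317)}
offset cm [ 0.    0.15 -0.08] turn -0.3 t 1.85 F [-0.7 -0.2  0.1]
```

View pics/v1.png

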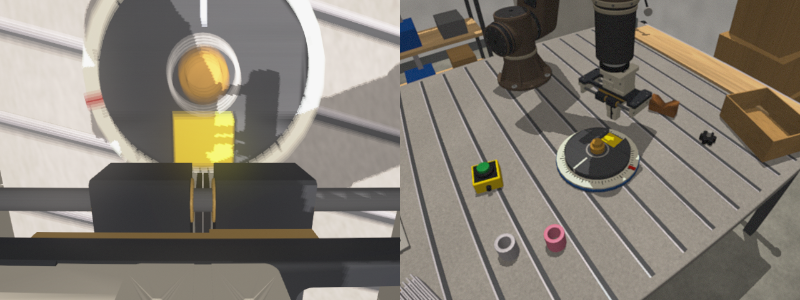

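The wrist view shows the notch (about (205,138) in the half-size picture) lined up with the closed fingers, the index line opposite at (204,10), and the red bar at (95,100). I'll descend.

Emit:
{"method": "send_rows", "body": {
  "motion": [
    {"offset": [0,0.1,2.5],"turn": 0},
    {"offset": [0,0.1,5],"turn": 0},
    {"offset": [0,0.1,7],"turn": 0},
    {"offset": [0,0.1,8],"turn": 0},
    {"offset": [0,0.1,8.7],"turn": 0},
    {"offset": [0,0.1,9.1],"turn": 0},
    {"offset": [0,0.1,9.1],"turn": 0}
  ]
}}

```text
t: 2.55
eef_pos: [0.5672, 0.0645, 0.2098]
ee_rot: [-3.141, -0.0, -1.31]
force: [-0.5, -0.4, -1.3]
width: 0.0004
```

```bash
python3 -c "
from h import *
s=get_state();d=s['eef_pos'][:2]-CEN;yaw=s['ee_rot'][2]
print(s['eef_pos'],s['force'],yaw)
R=Ro.from_euler('xyz',s['ee_rot']).as_matrix()
p=np.r_[CEN,s['eef_pos'][2]]; c=R.T@(p-s['eef_pos'])*100; print('axis in tool cm',c)
# rows: rotation by th ccw about axis in tool frame: turn=-th
for st in (3,4):
  print([(np.round(c[:2]-Ro.from_euler('z',-st*k,degrees=True).as_matrix()[:2,:2]@c[:2],2).tolist(),-st*k) for k in range(1,9)])
"
```

```text
[0.56724528 0.06452033 0.20978895] [-0.46220527 -0.43193745 -1.25217307] -1.3101779248781213
axis in tool cm [ 7.77061558e+00 -2.39641159e-02  6.09091240e-05]
[([0.01, 0.41], -3), ([0.05, 0.81], -6), ([0.1, 1.22], -9), ([0.17, 1.62], -12), ([0.27, 2.01], -15), ([0.39, 2.4], -18), ([0.52, 2.78], -21), ([0.68, 3.16], -24)]
[([0.02, 0.54], -4), ([0.08, 1.08], -8), ([0.17, 1.62], -12), ([0.31, 2.14], -16), ([0.48, 2.66], -20), ([0.68, 3.16], -24), ([0.92, 3.65], -28), ([1.19, 4.11], -32)]
```

Emit:
{"method": "send_rows", "body": {
  "motion": [
    {"offset": [0.2,0.4,0],"turn": 0},
    {"offset": [0.4,0.8,0],"turn": 0},
    {"offset": [0.4,1.0,0.1],"turn": 0},
    {"offset": [0.4,1.1,0.1],"turn": 0},
    {"offset": [0.4,1.1,0.1],"turn": 0}
  ]
}}

```text
t: 3.05
eef_pos: [0.5575, 0.0575, 0.2089]
ee_rot: [-3.141, 0.0, -1.311]
force: [-0.5, 0.8, -0.2]
width: 0.0005
```

```bash
cat >> h.py <<'E'
def arc(st,n=8):
    s=get_state();R=Ro.from_euler('xyz',s['ee_rot']).as_matrix()
    c=(R.T@(np.r_[CEN,s['eef_pos'][2]]-s['eef_pos'])*100)[:2]; print('t',s['t'],'z',s['eef_pos'][2],'F',np.round(s['force'],1),'axis in tool cm',c)
    for k in range(1,n+1): print(np.round(c-Ro.from_euler('z',-st*k,degrees=True).as_matrix()[:2,:2]@c,2).tolist(),-st*k)
E
python3 -c "
from h import *
arc(3.75)"
```

```text
t 3.05 z 0.20888969319180847 F [-0.5  0.8 -0.2] axis in tool cm [ 7.3481462  -1.15268635]
[0.09, 0.48] -3.75
[0.21, 0.95] -7.5
[0.37, 1.41] -11.25
[0.55, 1.86] -15.0
[0.76, 2.3] -18.75
[1.0, 2.72] -22.5
[1.27, 3.13] -26.25
[1.56, 3.52] -30.0
```

Emit:
{"method": "send_rows", "body": {
  "motion": [
    {"offset": [0.09,0.48,0],"turn": -3.75},
    {"offset": [0.21,0.95,0],"turn": -7.5},
    {"offset": [0.37,1.41,0],"turn": -11.25},
    {"offset": [0.55,1.86,0],"turn": -15},
    {"offset": [0.76,2.3,0],"turn": -18.75},
    {"offset": [1.0,2.72,0],"turn": -22.5},
    {"offset": [1.27,3.13,0],"turn": -26.25},
    {"offset": [1.56,3.52,0],"turn": -30}
  ]
}}

```text
t: 3.85
eef_pos: [0.5281, 0.0338, 0.2089]
ee_rot: [-3.14, -0.001, -0.784]
force: [1.0, 1.9, -1.2]
width: 0.0004
```

```bash
python3 -c "
from h import *
arc(3.75)
print(get_state()['q'])
for n in('scene','side'):
  f=grab_frame(n); print(n,dial(f,CEN))"
```

```text
t 3.85 z 0.20891473566586327 F [ 1.   1.9 -1.2] axis in tool cm [ 7.34087542 -1.05631735]
[0.08, 0.48] -3.75
[0.2, 0.95] -7.5
[0.35, 1.41] -11.25
[0.52, 1.86] -15.0
[0.73, 2.3] -18.75
[0.96, 2.73] -22.5
[1.22, 3.14] -26.25
[1.51, 3.53] -30.0
[ 4.34913191e-01  3.35716784e-01 -5.46440769e-01 -7.29935810e-05
 -6.86838576e-01  3.52102878e-01]
scene {'c': array([ 0.5875, -0.0105]), 'idx': (np.float64(-0.8573454492958886), np.int32(15)), 'idxline': np.float64(-0.733288790575982), 'notch': (np.float64(2.106440066553774), np.int32(166)), 'red': (np.float64(0.4694179638098201), np.float64(0.11380580646201532), np.int32(39))}
side {'c': array([ 0.5875, -0.0105]), 'idx': (np.float64(-0.8012832408722651), np.int32(28)), 'idxline': np.float64(-0.829350725471815), 'notch': (np.float64(2.1325969546773056), np.int32(140)), 'red': (np.float64(0.4866373003667219), np.float64(0.11624157300316616), np.int32(15))}
```

Emit:
{"method": "send_rows", "body": {
  "motion": [
    {"offset": [0.08,0.48,0],"turn": -3.75},
    {"offset": [0.2,0.95,0],"turn": -7.5},
    {"offset": [0.35,1.41,0],"turn": -11.25},
    {"offset": [0.52,1.86,0],"turn": -15},
    {"offset": [0.73,2.3,0],"turn": -18.75},
    {"offset": [0.96,2.73,0],"turn": -22.5},
    {"offset": [1.22,3.14,0],"turn": -26.25},
    {"offset": [1.51,3.53,0],"turn": -30}
  ]
}}

```text
t: 4.75
eef_pos: [0.5144, -0.0016, 0.2091]
ee_rot: [-3.14, -0.002, -0.262]
force: [3.5, 2.2, -1.4]
width: 0.0006
```

```bash
python3 -c "
from h import *
arc(3.75)
for n in('scene','side'):
  f=grab_frame(n); print(n,dial(f,CEN))"
```

```text
t 4.75 z 0.20906405645843254 F [ 3.5  2.2 -1.4] axis in tool cm [ 7.29150609 -1.03600555]
[0.08, 0.47] -3.75
[0.2, 0.94] -7.5
[0.34, 1.4] -11.25
[0.52, 1.85] -15.0
[0.72, 2.29] -18.75
[0.95, 2.71] -22.5
[1.21, 3.12] -26.25
[1.49, 3.51] -30.0
scene {'c': array([ 0.5875, -0.0105]), 'idx': (np.float64(-0.29206111094436227), np.int32(69)), 'idxline': np.float64(-0.32283503793962626), 'notch': (np.float64(2.6766698173382095), np.int32(154)), 'red': (np.float64(0.47017685678878324), np.float64(0.11359292187924633), np.int32(38))}
side {'c': array([ 0.5875, -0.0105]), 'idx': (np.float64(-0.22748692800553055), np.int32(58)), 'idxline': np.float64(-0.2791515165422668), 'notch': (np.float64(2.593559952924545), np.int32(102)), 'red': (np.float64(0.4866373003667219), np.float64(0.11624157300316616), np.int32(15))}
```

Emit:
{"method": "send_rows", "body": {
  "motion": [
    {"offset": [0.08,0.47,0],"turn": -3.75},
    {"offset": [0.2,0.94,0],"turn": -7.5},
    {"offset": [0.34,1.4,0],"turn": -11.25},
    {"offset": [0.52,1.85,0],"turn": -15},
    {"offset": [0.72,2.29,0],"turn": -18.75},
    {"offset": [0.95,2.71,0],"turn": -22.5},
    {"offset": [1.21,3.12,0],"turn": -26.25},
    {"offset": [1.49,3.51,0],"turn": -30}
  ]
}}

```text
t: 5.65
eef_pos: [0.5194, -0.0393, 0.2089]
ee_rot: [-3.141, -0.002, 0.26]
force: [2.0, 3.6, -0.1]
width: 0.0006
```

```bash
python3 -c "
from h import *
arc(2.5)
for n in('scene','side'):
  f=grab_frame(n); print(n,dial(f,CEN)); save(f,n+'2')
  p=[cv2.imread(f'pics/{n}2.png')]
a=cv2.imread('pics/scene2.png')[180:330,220:420];b=cv2.imread('pics/side2.png')[180:330,220:420]
cv2.imwrite('pics/v2.png',np.hstack([cv2.resize(x,(400,300),interpolation=cv2.INTER_CUBIC) for x in(a,b)]))
"
```

```text
t 5.65 z 0.20894312664634104 F [ 2.   3.6 -0.1] axis in tool cm [ 7.31902551 -1.03331609]
[0.05, 0.32] -2.5
[0.12, 0.63] -5.0
[0.2, 0.95] -7.5
[0.29, 1.26] -10.0
[0.4, 1.56] -12.5
[0.52, 1.86] -15.0
[0.65, 2.15] -17.5
[0.79, 2.44] -20.0
scene {'c': array([ 0.5875, -0.0105]), 'idx': (np.float64(0.2621827300898986), np.int32(66)), 'idxline': np.float64(0.2163050646756714), 'notch': (np.float64(-3.121352693064791), np.int32(184)), 'red': (np.float64(0.4703609449438068), np.float64(0.11389176069519472), np.int32(38))}
side {'c': array([ 0.5875, -0.0105]), 'idx': (np.float64(0.32204023238389434), np.int32(51)), 'idxline': np.float64(0.24845099626621991), 'notch': (np.float64(-3.0670814367765202), np.int32(16)), 'red': (np.float64(0.4853392116017287), np.float64(0.11676499273763502), np.int32(14))}
```

View pics/v2.png

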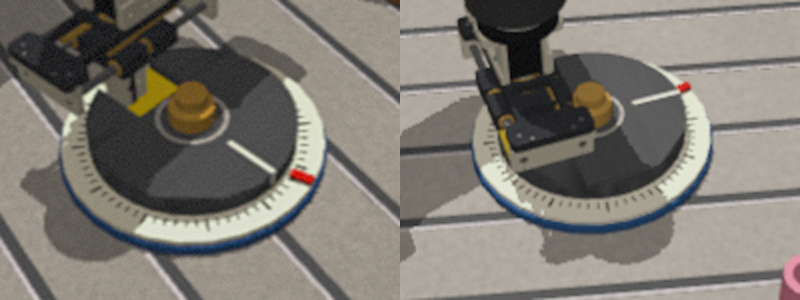

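The scene crop shows the white line ending at about (275,172) with the red bar at (302,178); the side crop shows (680,92) and (685,87). So the line is still about 12° short. I'll push 10° more and then measure close up with the wrist camera.

Emit:
{"method": "send_rows", "body": {
  "motion": [
    {"offset": [0.05,0.32,0],"turn": -2.5},
    {"offset": [0.12,0.63,0],"turn": -5},
    {"offset": [0.2,0.95,0],"turn": -7.5},
    {"offset": [0.29,1.26,0],"turn": -10},
    {"offset": [0.29,1.26,0],"turn": -10}
  ]
}}

```text
t: 6.25
eef_pos: [0.5244, -0.0513, 0.2085]
ee_rot: [-3.142, 0.001, 0.432]
force: [0.7, -0.2, -0.2]
width: 0.0002
```

```bash
cat >> h.py <<'E'
def lat(f,ang=.475):
    """lateral offset (mm, + = index ccw of red) of index tip from red bar"""
    M=masks(f["frame"]);C=cloud(f);R=np.hypot(C[...,0]-CEN[0],C[...,1]-CEN[1]);A=np.arctan2(C[...,1]-CEN[1],C[...,0]-CEN[0])
    r,_,nr=blob(M['red']&(R<.14)); rp=onz(f,pix(r),.0245)[:,:2]
    w,_,nw=blob(M['wht']&(R<.094)&(R>.04)&(C[...,2]>.035)&(abs(A-ang)<.6)); wp=onz(f,pix(w),.042)[:,:2]
    u=np.array([np.cos(ang),np.sin(ang)]);n=np.array([-u[1],u[0]])
    x=(wp-rp.mean(0))@u;y=(wp-rp.mean(0))@n;k=np.polyfit(x,y,1)
    print('red n',nr,rp.mean(0),'wht n',nw,'span',x.min(),x.max(),'lat at tip mm',np.polyval(k,-.015)*1e3,'slope deg',np.degrees(k[0]))
    return r,w
E
python3 -c "
from h import *
arc(1)
for n in('scene','side','wrist'):
  f=grab_frame(n); save(f,n+'3')
  try: print(n,dial(f,CEN));r,w=lat(f)
  except Exception as e: print(n,e)
  if n=='wrist':cv2.imwrite('pics/v3.png',f['frame'])
"
```

```text
t 6.25 z 0.2085434615091115 F [ 0.7 -0.2 -0.2] axis in tool cm [ 7.43729404 -1.06442315]
[0.02, 0.13] -1
[0.04, 0.26] -2
[0.07, 0.39] -3
[0.09, 0.52] -4
[0.12, 0.64] -5
[0.15, 0.77] -6
[0.19, 0.9] -7
[0.22, 1.02] -8
scene {'c': array([ 0.5875, -0.0105]), 'idx': (np.float64(0.4588114611585764), np.int32(63)), 'idxline': np.float64(0.4094934567652972), 'notch': (np.float64(-2.927044636554163), np.int32(191)), 'red': (np.float64(0.4697684697947981), np.float64(0.11337881805725189), np.int32(37))}
red n 37 [0.68924247 0.04024156] wht n 68 span -0.0676225909690908 -0.01956904429868835 lat at tip mm -1.5597742393634995 slope deg -3.9475328839071526
side {'c': array([ 0.5875, -0.0105]), 'idx': (np.float64(0.48673937191408034), np.int32(52)), 'idxline': np.float64(0.4041659092513543), 'notch': (np.float64(-2.8299194044930043), np.int32(81)), 'red': (np.float64(0.4866373003667219), np.float64(0.11624157300316616), np.int32(15))}
red n 15 [0.69004917 0.04277487] wht n 55 span -0.06787299712789864 -0.020545250837110538 lat at tip mm -1.6810949069856913 slope deg -4.02944742531181
wrist {'c': array([ 0.5875, -0.0105]), 'idx': (np.float64(3.019447207621891), np.int32(1029)), 'idxline': np.float64(2.0049235579247258)}
wrist list index out of range
```

View pics/v3.png

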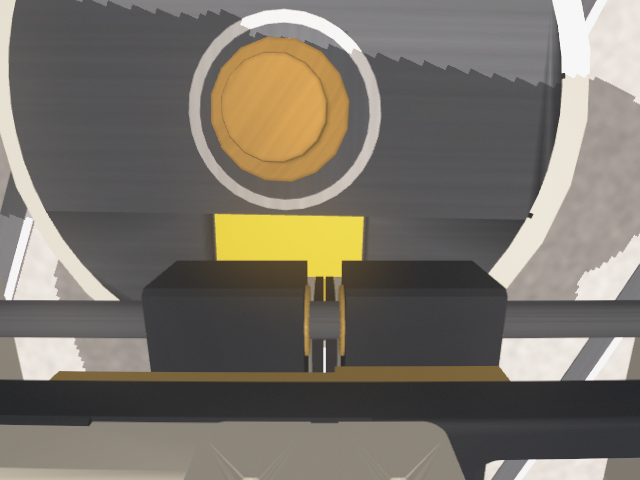

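The wrist view shows the fingers at the notch's left wall, but not the index line or the bar. The two fixed cameras give about -1.6 mm at the tip, but their slope reading disagrees. I'll back off, lift, and check from above.

Emit:
{"method": "send_rows", "body": {
  "motion": [
    {"offset": [0,-0.4,0],"turn": -10},
    {"offset": [0,-0.8,0],"turn": 0},
    {"offset": [0,-0.8,-3],"turn": 0},
    {"offset": [0,-0.8,-7],"turn": 0},
    {"offset": [0,-0.8,-11],"turn": 0},
    {"offset": [2.5,-0.8,-14],"turn": 0},
    {"offset": [5,-0.8,-16],"turn": 0},
    {"offset": [5,-0.8,-16],"turn": 0}
  ]
}}

```text
t: 7.2
eef_pos: [0.5691, -0.0219, 0.3719]
ee_rot: [3.14, -0.006, 0.434]
force: [-0.9, -0.1, -0.8]
width: 0.0004
```

```bash
python3 -c "
from h import *
s=get_state();print(s['eef_pos'],s['ee_rot'],s['t'],np.abs(s['qd']).max())
grab_frame('wrist')
f=grab_frame('wrist'); save(f,'wrist4'); np.save('pics/wrist4.npy',f,allow_pickle=True)
try: print(dial(f,CEN));r,w=lat(f)
except Exception as e: print(e)
"
```

```text
[ 0.56905975 -0.02192675  0.37193208] [ 3.13956388 -0.00579005  0.43404655] 7.2 0.10449076832017329
{'c': array([ 0.5875, -0.0105]), 'idx': (np.float64(0.4653833255022916), np.int32(486)), 'idxline': np.float64(0.41150979399304777)}
list index out of range
```

View pics/wrist4.png

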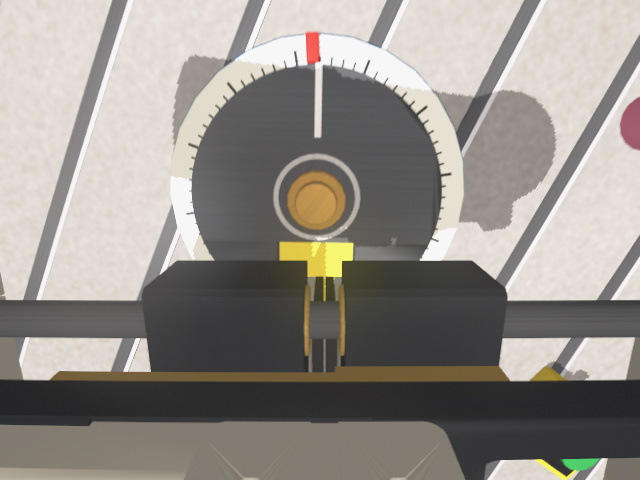

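The wrist view from above shows the index tip at (318,65), the red bar from (312,33) to (314,62), and the nozzle in the middle. The line is a few pixels clockwise of the bar, so I'll put numbers on that.

```bash
cat >> h.py <<'E'
def wl(f):
    im=f["frame"].astype(int); H=cv2.cvtColor(f["frame"],cv2.COLOR_BGR2HSV)
    r,_,nr=blob((im[...,2]-im[...,1]>80)&((H[...,0]<8)|(H[...,0]>172))&(H[...,1]>120)); rp=onz(f,pix(r),.0245)[:,:2]
    C=cloud(f);R=np.hypot(*(C[...,:2]-CEN).transpose(2,0,1));A=np.arctan2(C[...,1]-CEN[1],C[...,0]-CEN[0])
    w,_,nw=blob(masks(f["frame"])['wht']&(R<.094)&(R>.05)&(abs(A-.45)<.3)&(C[...,2]>.035)); wp=onz(f,pix(w),.042)[:,:2]
    def ax(P):
        v=np.linalg.svd(P-P.mean(0))[2][0];return v*np.sign(v[0])
    vr,vw=ax(rp),ax(wp); rm=rp.mean(0)
    top=(abs(C[...,2]-.042)<.004)
    # nozzle-foot ring centre as check of axis (grey ring on dial top)
    g=(R<.042)&(R>.026)&masks(f["frame"])['gry']; P=onz(f,pix(g),.042)
    e=least_squares(lambda c:np.hypot(P[:,0]-c[0],P[:,1]-c[1])-c[2],[*CEN,.03],loss='soft_l1',f_scale=.001).x
    print('n',nr,nw,'red',rm,'ang red',np.arctan2(*vr[::-1]),'idx',np.arctan2(*vw[::-1]),'ring',e)
    for nm,u in(('red axis',vr),('from ring',(rm-e[:2])/np.hypot(*(rm-e[:2])))):
        n=np.array([-u[1],u[0]]); x=(wp-rm)@u; y=(wp-rm)@n; k=np.polyfit(x,y,1)
        print(nm,'ang',np.arctan2(u[1],u[0]),'tip lat mm',1e3*np.polyval(k,-.015),'slope',k[0])
E
python3 -c "
from h import *
wl(np.load('pics/wrist4.npy',allow_pickle=True).item())
for n in('scene','side'): print(n,dial(grab_frame(n),CEN))"
```

```text
n 373 472 red [0.68588862 0.04248643] ang red 0.46404983414138734 idx 0.41106691900511116 ring [0.53320871 0.331473   0.34671391]
red axis ang 0.46404983414138734 tip lat mm -4.510294046812525 slope -0.05224327091170082
from ring ang -1.084743419449562 tip lat mm -102.44128089643975 slope 3.612833460337901
scene {'c': array([ 0.5875, -0.0105]), 'notch': (np.float64(-2.822651979655716), np.int32(375)), 'red': (np.float64(0.470258720773385), np.float64(0.11400063527009051), np.int32(38))}
side {'c': array([ 0.5875, -0.0105]), 'idx': (np.float64(1.702397411779091), np.int32(61)), 'idxline': np.float64(1.821715722360549), 'notch': (np.float64(-2.8994923860291357), np.int32(438)), 'red': (np.float64(0.4844453616737312), np.float64(0.1159993597455661), np.int32(16))}
```

The index is 4.5–5 mm clockwise of the bar, about 0.05 rad. I'll go back in at the same pose and push 2.8° past the previous contact.

Emit:
{"method": "send_rows", "body": {
  "motion": [
    {"offset": [-2.5,0,2],"turn": 0},
    {"offset": [-5,0,5],"turn": 0},
    {"offset": [-5,0,9],"turn": 0},
    {"offset": [-5,0,13],"turn": 0},
    {"offset": [-5,0,15],"turn": 0},
    {"offset": [-5,0,16],"turn": 0},
    {"offset": [-5,0,16],"turn": 0}
  ]
}}

```text
t: 8.1
eef_pos: [0.5203, -0.0444, 0.2072]
ee_rot: [-3.141, 0.004, 0.434]
force: [0.4, -0.7, 0.2]
width: 0.0005
```

```bash
python3 -c "
from h import *
print(get_state()['eef_pos'],get_state()['ee_rot'])
rel([.5244,-.0513,.2085],.432)
rel([.5265,-.0543,.2085],.481)"
```

```text
[ 0.52029357 -0.04440277  0.2072375 ] [-3.14102202  0.00354379  0.43431628]
offset cm [ 0.08  0.8  -0.13] turn 0.1 t 8.1 F [ 0.4 -0.7  0.2]
offset cm [ 0.15  1.16 -0.13] turn -2.7 t 8.1 F [ 0.4 -0.7  0.2]
```

Emit:
{"method": "send_rows", "body": {
  "motion": [
    {"offset": [0,0.5,0],"turn": 0},
    {"offset": [0,0.8,0],"turn": 0},
    {"offset": [0.03,0.93,0],"turn": -1},
    {"offset": [0.06,1.06,0],"turn": -2},
    {"offset": [0.1,1.17,0],"turn": -2.8},
    {"offset": [0.1,1.17,0],"turn": -2.8},
    {"offset": [0.1,1.17,0],"turn": -2.8}
  ]
}}

```text
t: 8.8
eef_pos: [0.527, -0.0544, 0.2086]
ee_rot: [3.142, 0.0, 0.484]
force: [0.0, 0.1, 0.4]
width: 0.0005
```

Emit:
{"method": "send_rows", "body": {
  "motion": [
    {"offset": [0,-0.4,0],"turn": 0},
    {"offset": [0,-0.8,0],"turn": 0},
    {"offset": [0,-0.8,-3],"turn": 0},
    {"offset": [0,-0.8,-7],"turn": 0},
    {"offset": [0,-0.8,-11],"turn": 0},
    {"offset": [2.5,-0.8,-14],"turn": 0},
    {"offset": [5,-0.8,-16],"turn": 0},
    {"offset": [5,-0.8,-16],"turn": 0}
  ]
}}

```text
t: 9.6
eef_pos: [0.5701, -0.0225, 0.3719]
ee_rot: [3.139, -0.006, 0.485]
force: [-0.3, -0.2, -0.3]
width: 0.0004
```

```bash
python3 -c "
from h import *
grab_frame('wrist');grab_frame('wrist')
f=grab_frame('wrist'); save(f,'wrist5'); np.save('pics/wrist5.npy',f,allow_pickle=True); wl(f); print(get_state()['t'])
cv2.imwrite('pics/v5.png',cv2.resize(f['frame'][:240,160:480],(800,600)))
"
```

```text
n 358 468 red [0.68640772 0.04264384] ang red 0.4847236720421346 idx 0.4573963290400164 ring [0.43666064 0.02851325 0.1815136 ]
red axis ang 0.4847236720421346 tip lat mm 0.623583233807072 slope -0.0269151979724042
from ring ang 0.05651934440156759 tip lat mm -6.305532165249087 slope 0.41619113345095987
9.75
```

View pics/v5.png

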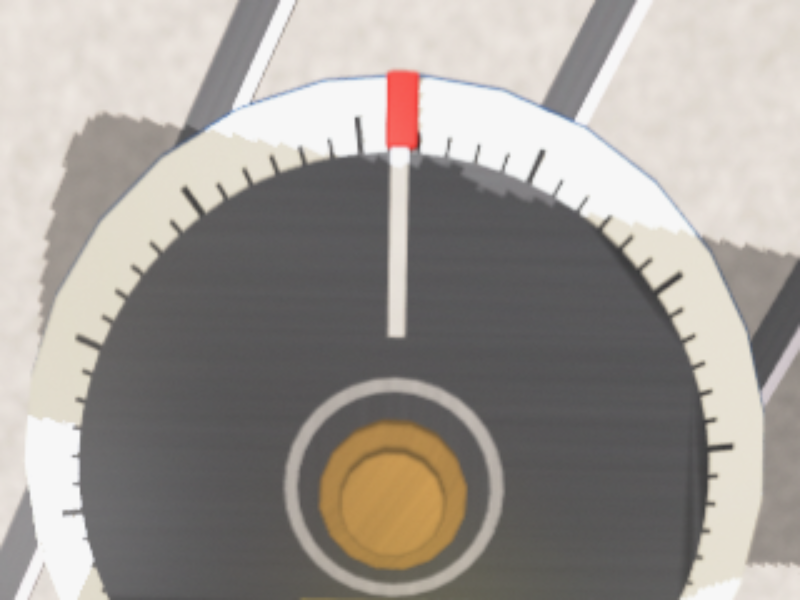

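The index tip at (400,150) meets the bar's inner end at (402,148), within about 1 mm, and the nozzle is still centred. Next is the button.

```bash
python3 -c "
from h import *
rel([.483,-.3155,.29],.485)"
```

```text
offset cm [-20.96  21.94   7.78] turn -0.1 t 9.75 F [ 0.1 -0.3  0. ]
```

Emit:
{"method": "send_rows", "body": {
  "motion": [
    {"offset": [-3,3.1,0.5],"turn": 0},
    {"offset": [-6,6.2,1],"turn": 0},
    {"offset": [-9,9.3,2],"turn": 0},
    {"offset": [-12,12.4,3],"turn": 0},
    {"offset": [-15,15.5,4],"turn": 0},
    {"offset": [-18,18.6,5.5],"turn": 0},
    {"offset": [-20.9,21.9,7.5],"turn": 0},
    {"offset": [-20.9,21.9,7.8],"turn": 0}
  ]
}}

```text
t: 10.55
eef_pos: [0.4808, -0.3182, 0.2868]
ee_rot: [-3.137, 0.005, 0.479]
force: [0.1, 0.4, -0.6]
width: 0.0005
```

```bash
python3 -c "
from h import *
grab_frame('side');f=grab_frame('side');save(f,'side6');g=grab_frame('scene');save(g,'s6')
rel([.483,-.3155,.235],.485)
cv2.imwrite('pics/v6.png',np.hstack([cv2.resize(x,(400,300),interpolation=cv2.INTER_CUBIC) for x in(f['frame'][250:430,150:390],g['frame'][160:340,30:270])]))
for h in(f,g):
  try: lat(h)
  except Exception as e: print(e)
"
```

```text
offset cm [-0.04  0.03  5.46] turn -0.2 t 10.7 F [-0.1  0.1  0.8]
red n 15 [0.69004917 0.04277487] wht n 58 span -0.0679132595653648 -0.022204490767621286 lat at tip mm 3.7685660472878175 slope deg -0.6739221805471083
red n 40 [0.68949154 0.04019789] wht n 65 span -0.0673768194879326 -0.020255512762468487 lat at tip mm 3.863452992801181 slope deg -0.6209889915628368
```

View pics/v6.png

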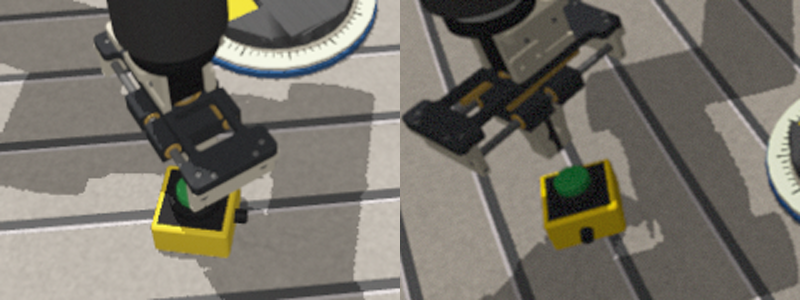

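The fixed cameras read +3.8 mm. About 2.5 mm of that is the bar's visible side face pulling their red centroid toward them, so corrected they give about +1.3 mm, close to the wrist's +0.6 mm. The fingertips hang over the green button (side crop (190,195), scene crop (572,180)), so I'll press.

Emit:
{"method": "send_rows", "body": {
  "motion": [
    {"offset": [0,0,2],"turn": 0},
    {"offset": [0,0,3.8],"turn": 0},
    {"offset": [0,0,4.6],"turn": 0},
    {"offset": [0,0,5.0],"turn": 0},
    {"offset": [0,0,5.3],"turn": 0},
    {"offset": [0,0,5.5],"turn": 0},
    {"offset": [0,0,5.5],"turn": 0},
    {"offset": [0,0,5.5],"turn": 0}
  ]
}}

```text
t: 11.5
eef_pos: [0.4846, -0.3148, 0.2366]
ee_rot: [3.141, -0.001, 0.484]
force: [-2.6, 3.7, 5.0]
width: 0.0004
```

Emit:
{"method": "send_rows", "body": {
  "motion": [
    {"offset": [0,0,0.1],"turn": 0},
    {"offset": [0,0,0.2],"turn": 0},
    {"offset": [0,0,0.25],"turn": 0},
    {"offset": [0,0,0.25],"turn": 0}
  ]
}}

```text
t: 11.9
eef_pos: [0.4846, -0.3148, 0.2361]
ee_rot: [3.14, -0.001, 0.485]
force: [-7.2, 8.5, 23.1]
width: 0.0006
```

That's 23 N against the stop, so the button is fully down. I'll lift and go back for a check from above.

Emit:
{"method": "send_rows", "body": {
  "motion": [
    {"offset": [0,0,-1],"turn": 0},
    {"offset": [0,0,-3],"turn": 0},
    {"offset": [0,0,-7],"turn": 0},
    {"offset": [0,0,-11],"turn": 0},
    {"offset": [3,-3.1,-13.5],"turn": 0},
    {"offset": [6,-6.2,-13.5],"turn": 0},
    {"offset": [9,-9.3,-13.5],"turn": 0},
    {"offset": [12,-12.4,-13.5],"turn": 0}
  ]
}}

```text
t: 12.7
eef_pos: [0.5333, -0.1481, 0.3692]
ee_rot: [3.14, -0.002, 0.483]
force: [1.7, -0.6, 0.1]
width: 0.0006
```

Emit:
{"method": "send_rows", "body": {
  "motion": [
    {"offset": [3,-3.1,0],"turn": 0},
    {"offset": [6,-6.2,0],"turn": 0},
    {"offset": [8.8,-9.4,0],"turn": 0},
    {"offset": [8.8,-9.4,0],"turn": 0},
    {"offset": [8.8,-9.4,0],"turn": 0},
    {"offset": [8.8,-9.4,0],"turn": 0}
  ]
}}

```text
t: 13.3
eef_pos: [0.567, -0.0257, 0.3683]
ee_rot: [3.141, -0.0, 0.484]
force: [-0.5, -0.7, -0.9]
width: 0.0
```

```bash
python3 -c "
from h import *
f=grab_frame('wrist'); wl(f);s=get_state(); print(s['t'],s['eef_pos'],s['force'])
for n in('scene','side'):
  g=grab_frame(n);C=cloud(g);b,c,a=blob(masks(g['frame'])['grn']&(abs(C[...,2]-.064)<.03));print(n,np.median(C[b],axis=0))
  obj=(C[...,2]>.012)&(C[...,2]<.1)&(g['range_z']>0)&(C[...,0]>.25)&(C[...,0]<.79)&(abs(C[...,1])<.39)
  k,l,st,cc=cv2.connectedComponentsWithStats(obj.astype(np.uint8))
  for i in range(1,k):
    if 60<st[i,4]<2500: print(np.round(np.r_[cc[i],np.median(C[l==i],axis=0)],3))
cv2.imwrite('pics/v7.png',np.hstack([cv2.resize(x,(400,300)) for x in(f['frame'],g['frame'])]))
"
```

```text
n 387 475 red [0.68684354 0.04271598] ang red 0.48491389843411054 idx 0.45890626787448996 ring [0.43384148 0.02948813 0.18373499]
red axis ang 0.48491389843411054 tip lat mm 0.6129284393980333 slope -0.02562969645391846
from ring ang 0.052236007341116976 tip lat mm -6.393885833741835 slope 0.42317095852370434
13.35 [ 0.56693708 -0.02608627  0.36832102] [ 0.38334556 -0.4535379  -0.72460502]
scene [ 0.48553463 -0.31523159  0.06421103]
[4.21229e+02 1.67335e+02 5.26000e-01 3.09000e-01 3.50000e-02]
[4.92957e+02 2.17879e+02 7.25000e-01 3.25000e-01 2.00000e-02]
[ 1.37998e+02  2.81142e+02  5.02000e-01 -3.16000e-01  4.30000e-02]
[ 2.47614e+02  3.79201e+02  7.68000e-01 -2.42000e-01  4.50000e-02]
[ 1.69824e+02  3.93933e+02  7.27000e-01 -3.45000e-01  4.40000e-02]
side [ 0.48083422 -0.31730697  0.06459069]
[3.57291e+02 1.48832e+02 7.21000e-01 3.25000e-01 2.00000e-02]
[2.68516e+02 1.57842e+02 4.95000e-01 2.91000e-01 3.60000e-02]
[ 4.23278e+02  3.23510e+02  7.58000e-01 -2.49000e-01  4.20000e-02]
[ 2.68536e+02  3.75279e+02  4.83000e-01 -3.29000e-01  4.30000e-02]
[ 4.13183e+02  3.76318e+02  7.17000e-01 -3.51000e-01  4.30000e-02]
```

View pics/v7.png

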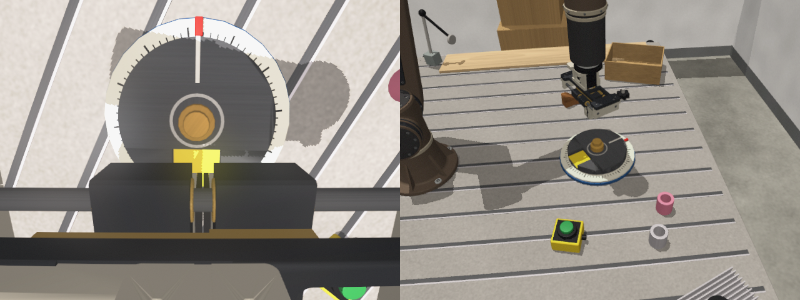

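The index is still on the bar (line at (198,40), bar at (199,25)), the button is back up and nothing else has moved. Handing in.

```bash
python3 -c "
from station import *
print(job_done())"
```

```text
the job is handed in; nothing more can be done
None
```

I turned the dial about 1.77 rad counter-clockwise by its notch until the index line met the red bar. Then I pressed the green button down to its stop, let it come back up, and handed the job in at about 13.5 s. The hand-in gives no verdict, so these are my own last checks:

- **Index line:** seen from above by the wrist camera, its outer end is 0.6 mm sideways of the red bar's centre line. The reading was the same before and after the press. Comparing the line's own direction with the bar's gives 2–3 mm the other way, which is also inside the 5 mm limit.
- **Button:** the push peaked at 23 N against the stop, and its top now measures 64 mm above the bench, so it is fully up.
- **Loose parts:** the sleeve, star knob and V-block are within about 1 mm of their starting positions in the scene view. In the side view the arm partly hid the V-block. The nozzle looked centred on the dial, but I judged that by eye only. The red bar has not moved, and the robot is clear of everything.

**Disagreements and failures:**
- The two fixed cameras read +3.8 mm for the index. I put about 2.5 mm of that down to the bar's visible side face, so corrected they give about +1.3 mm.
- A cross-check fit to the grey ring on the dial failed, so I ignored it.
- One back-off row in the notch had a wrong turn of -10°. The dial angle I measured afterwards showed no disturbance from it.

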